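Pack three ink bottles into the divided box

TASK

Take the sliding lid off the wooden bottle box: lift its end over the dark lip, slide it out of its grooves, and lay it flat on the table, handle up, clear of the box and the rack. Then draw the three ink bottles out of the leaning rack and stand them upright in the box, one in each cell, down on the floor, without tipping a bottle over or forcing it down on a divider, and let go. Leave the roll of tape, the wax tin and the pencil where they are.

Things in the scene. Friction and masses are not known exactly. Their poses are not given: they have to be found in the camera images.
- box: Wooden bottle box fixed to the table, 100 mm (its x) by 200 (y) outside, 95 high; origin under its middle, z up. Inside 76 (x) by 188 (y), floor 6 mm above the table, three cells in a row along y. The lid rests on ledges (44 mm each side of the middle line, top z = 84) between rails that rise to z = 95 (92 mm apart); the -y end wall also rises to z = 95.
- strips (a point): Middle between two aluminium strips that close the lid's grooves over the last 50 mm at the box's -y end (box y -100 to -50 mm); this point is at their underside, box z = 91 mm, 3 mm above the lid. They hold the lid's -y end down, so it can pivot but not come straight up; after 52 mm or more of travel towards +y the lid is out of them and can be lifted off.
- lip (a point): Middle of the top edge of the dark lip, 5 mm thick, at the box's +y end (box z = 88.7 mm). It stands in front of the lid's +y edge, 4.7 mm above the lid's underside: the lid must be raised more than that here (lifting the handle 7 mm does it, the lid pivoting under the strips), then pulled towards box +y.
- dividers: The two fixed partition walls inside the box, each 4 mm thick (box y = -32 and +32 mm), across the whole inside, tops 55 mm above the table; origin same as the box's.
- lid: Loose plywood lid, 88 mm (x) by 187 (y) by 4 thick, 0.16 kg (scatters by a third); origin in the middle of its underside, axes as the box's at the start. On top a dark upright batten handle, 12 mm thick (x), 50 long (y), from 4 to 30 mm above the underside, centred 8 mm towards +y. Pinched across its 12 mm the lid hangs almost level and can pivot. The table is clear for 215 mm past the box's +y end.
- rack: Fixed green and plywood rack, 212 mm long (its y), 110 deep, 80 high; origin under its middle, z up. Three bays (64 mm wide in y, 56 deep, 69 apart) lean 35 degrees: a bottle stands on the sloping floor, its axis pointing up and to the rack's -x. Front wall holds 46 mm of the bottle, back and bay walls 34 to 36, so draw it 55 mm along its axis before turning it.
- ink_0: Brown stoneware ink bottle, 49 mm in diameter, 80 high, 0.12 kg (scatters by a third), with a cork 20 mm in diameter from 66 to 80 mm above its base (best grip; shoulder from about 50 mm). Origin in the middle of its base, z along its axis to the cork. Starts leaning in the rack. All three are alike; any may go in any cell.
- ink_1: Brown stoneware ink bottle, 49 mm in diameter, 80 high, 0.12 kg (scatters by a third), with a cork 20 mm in diameter from 66 to 80 mm above its base (best grip; shoulder from about 50 mm). Origin in the middle of its base, z along its axis to the cork. Starts leaning in the rack. All three are alike; any may go in any cell.
- ink_2: Brown stoneware ink bottle, 49 mm in diameter, 80 high, 0.12 kg (scatters by a third), with a cork 20 mm in diameter from 66 to 80 mm above its base (best grip; shoulder from about 50 mm). Origin in the middle of its base, z along its axis to the cork. Starts leaning in the rack. All three are alike; any may go in any cell.
- cell_0 (a point): Middle of the floor of the box's -y end cell (under the strips), 76 mm (box x) by 60 mm (box y); 6 mm above the table. Above this floor: divider tops 49 mm, ledges 78 mm, strips and rails 89 mm. Fingers opening along box x have 76 mm in all inside, backs included. Axes as the box's.
- cell_1 (a point): Middle of the floor of the box's middle cell, 76 mm (box x) by 60 mm (box y); 6 mm above the table. Above this floor: divider tops 49 mm, ledges 78 mm, strips and rails 89 mm. Fingers opening along box x have 76 mm in all inside, backs included. Axes as the box's.
- cell_2 (a point): Middle of the floor of the box's +y end cell (at the lip), 76 mm (box x) by 60 mm (box y); 6 mm above the table. Above this floor: divider tops 49 mm, ledges 78 mm, strips and rails 89 mm. Fingers opening along box x have 76 mm in all inside, backs included. Axes as the box's.
- tape: Bystander, not to be disturbed: roll of cream masking tape lying flat, 104 mm across, 25 high; origin at the middle of its underside.
- wax: Bystander, not to be disturbed: round dark green wax tin, 62 mm across, 46 high, upright; origin at the middle of its underside.
- pencil: Bystander, not to be disturbed: red pencil, 166 mm long, 8 thick, lying; origin at the middle of its underside.

How it is judged (in metres and radians):
On the way:
1. the lid is off the box and lies flat on the table, handle up, touching neither box nor rack (height (world z) of lid below 0.008 m and angle between lid's own z axis and vertical below 0.06 rad and contact force between lid and box below 0.1 N and contact force between lid and rack below 0.1 N and linear speed of lid below 0.02 m/s), for 0.2 s.
At the end, for the whole second after the job is handed in: The lid lies flat on the table (within 8 mm and 3 degrees), handle up, off box and rack; each cell holds one bottle standing on its floor (base within 6 mm), within 7 degrees of upright and 18 mm of the cell's middle; all at rest (all of step 1 and ((horizontal distance between ink_0 and cell_0 below 0.018 m and z of ink_0 in the frame of cell_0 between -0.004 and 0.006 m and angle between ink_0's own z axis and vertical below 0.12 rad) or (horizontal distance between ink_1 and cell_0 below 0.018 m and z of ink_1 in the frame of cell_0 between -0.004 and 0.006 m and angle between ink_1's own z axis and vertical below 0.12 rad) or (horizontal distance between ink_2 and cell_0 below 0.018 m and z of ink_2 in the frame of cell_0 between -0.004 and 0.006 m and angle between ink_2's own z axis and vertical below 0.12 rad)) and ((horizontal distance between ink_0 and cell_1 below 0.018 m and z of ink_0 in the frame of cell_1 between -0.004 and 0.006 m and angle between ink_0's own z axis and vertical below 0.12 rad) or (horizontal distance between ink_1 and cell_1 below 0.018 m and z of ink_1 in the frame of cell_1 between -0.004 and 0.006 m and angle between ink_1's own z axis and vertical below 0.12 rad) or (horizontal distance between ink_2 and cell_1 below 0.018 m and z of ink_2 in the frame of cell_1 between -0.004 and 0.006 m and angle between ink_2's own z axis and vertical below 0.12 rad)) and ((horizontal distance between ink_0 and cell_2 below 0.018 m and z of ink_0 in the frame of cell_2 between -0.004 and 0.006 m and angle between ink_0's own z axis and vertical below 0.12 rad) or (horizontal distance between ink_1 and cell_2 below 0.018 m and z of ink_1 in the frame of cell_2 between -0.004 and 0.006 m and angle between ink_1's own z axis and vertical below 0.12 rad) or (horizontal distance between ink_2 and cell_2 below 0.018 m and z of ink_2 in the frame of cell_2 between -0.004 and 0.006 m and angle between ink_2's own z axis and vertical below 0.12 rad)) and linear speed of each of ink_0, ink_1, ink_2 below 0.02 m/s); the robot touches nothing.
It fails at once if the tape, wax tin or pencil is moved more than 30 mm (distance of any of tape, wax, pencil from where it was at the start of the episode above 0.03 m).
It fails at once if a bottle is tipped over (more than 69 degrees from upright) (angle between any of ink_0, ink_1, ink_2's own z axis and vertical above 1.2 rad).
It fails at once if a bottle is pushed down hard on a divider (more than 25 N) (contact force between any of ink_0, ink_1, ink_2 and dividers above 25 N).
It also fails if it takes over 72 s, if anything falls off the work surface, if the arm or the gripper's body presses on something with over 40 N, if the wrist force passes 120 N, or if a joint passes its speed limit or range.

ROBOT

A 6-joint arm with a two-finger parallel gripper is mounted at the origin on a cart in front of the work surface, level with it; the furniture and walls round the work are solid. World frame = base frame: x ahead of the robot, y to its left, z up, the work surface at z = 0. Lengths are in mm, angles in rad, forces in N, time in s.
With the tool pointing down it reaches from about 350 to 975 mm from the base axis. Payload 7.1 kg.
Tool frame: the origin (TCP) lies midway between the tips of the shut fingers; the grasp point (between the pads) lies ctrl.tcp_to_grasp behind it (ctrl.tcp_to_grasp is the distance from the TCP to the grasp point, in mm); z points along the fingers, y is the direction in which the jaws open and shut (so a half turn about z gives the same grasp; the last joint's range is limited). The gripper opens to 88 mm and grips with 3 to 60 N. Pads are 20 mm wide; open, the fingers measure 115 mm over their backs; the gripper's body (75 mm by 178 mm) begins 61 mm behind the grasp point.
Start: joints at [1.091, 0.423, 1.63, -0, 1.089, -0.019], TCP at [277.883, 559.809, 222.675] pointing down, gripper open.
Joint ranges: [-3, 3], [-0.9, 2.11], [0.09, 2.58], [-1.31, 4.45], [0.11, 2.69], [-2.54, 2.54]. Speed limits (rad/s): [2.39, 2.39, 3.01, 3.14, 3.14, 3.14].

INTERFACE

Orientations are given as a rotation vector (axis times angle).
In Python, from workcell import ctrl gives the robot as it stands.
- The arm moves only by the tool play_rows, never from a script. Its argument "increments" is text: rows parted by semicolons, each of 5 numbers parted by spaces: the opening, from 0 (shut) to 1 (fully open), then the shift along the world's x, y, z in m, then the turn about the world's z in degrees. A call has 1 to 20 rows; each row shifts and turns the commanded pose from where the row before left it; what a row does not reach is not made up. A row lasts 1/10 s, in which the tool goes at most 50 mm and 8.59 degrees, less where a joint would pass 70% of its speed; a pose out of reach is approached as far as the arm can. A call is refused whole if a number of a shift passes 0.05 or a number of a turn 8.59, either way. A call with a gripper value outside its range is refused whole. The fingers move at their own pace and stop on an object; the grip force is fixed at half the most. Time passes only in rows, so rows that do not move let the fingers close. It gives the time, the measured TCP pose, the force and the opening at its end, in the units of the state.
- ctrl.get_obs(): the state, without advancing time (a new reading comes with each control period).
- ctrl.get_image(name): name is "side" or "top"; returns a dict with "img" (400x640x3 uint8, red, green, blue), "range_z" (400x640 float32, mm along the optical axis (not along the pixel's ray), 0 where there is no reading), "vertical_fov" (degrees; the focal length in pixels is half the picture's height over the tangent of half this angle, whatever the lens; pixels are square), "cx", "cy" (the principal point, pixels), "origin" and "attitude" of the camera in the world. Camera axes: x right, y down, z forward; pixel columns grow to the right and rows downward; lengths in mm; the calibration is good to about 2 mm. A picture is of the moment at which its call begins.
- ctrl.close_job(): hands the job in, once; it reports no verdict.
The state is a dict: "t": time; "qpos": joint angles; "qvel": joint speeds; "joint_torque": joint torques, N m; "ee_pos": TCP position; "orientation": TCP orientation; "ft_force": force on the tool from outside, world axes, zero at the start; "moment": the same for the moment, N m; "width": finger opening in mm.
Only numpy, scipy, OpenCV 4.12 (cv2) and the standard library are available. Lean on these libraries where they do the work, as an engineer would, in place of code of your own. Each camera call takes 0.05 s, during which the arm holds its last target. There are 200 camera calls.

## Working session

There is one attempt and no reset: what is moved stays moved. The work goes in short steps, Python scripts to look and compute and a tool call to move; the robot and the scene stay as the last step left them, time stands still between calls to the robot, and variables do not carry over. Pictures are saved under pics/ and viewed, on a budget of 10 in all, crops included, one or two more only if the job needs it, and the job is handed in when it is done.

Besides the shell and the picture viewer there is one more tool, called after "Emit:" in YAML: its name, and indented under it one key for each argument. play_rows: Moves the arm, as the interface text tells. Its arguments: {"type":"object","properties":{"increments":{"type":"string"}},"required":["increments"]}

```bash
mkdir -p pics
cat > h.py <<'E'
import numpy as np, cv2
from workcell import ctrl
from scipy.spatial.transform import Rotation as R
def cloud(name):
    d=ctrl.get_image(name); img=d["img"]; z=d["range_z"].astype(float)
    H,W=z.shape; f=H/2/np.tan(np.radians(d["vertical_fov"])/2)
    v,u=np.mgrid[0:H,0:W]
    P=np.stack([(u-d["cx"])/f*z,(v-d["cy"])/f*z,z],-1)
    A=np.array(d["attitude"],float)
    M=A if A.shape==(3,3) else R.from_rotvec(A).as_matrix()
    P=P@M.T+np.array(d["origin"]); P[z==0]=np.nan
    return img,P,d
def save(n,img): cv2.imwrite("pics/"+n,np.ascontiguousarray(img[...,::-1]))
E
python3 - <<'E'
from h import *
for n in("side","top"):
    img,P,d=cloud(n); save(n+"0.png",img); np.savez("/tmp/"+n,img=img,P=P)
    print(n,d["origin"],d["attitude"],d["vertical_fov"],d["cx"],d["cy"],np.isnan(P[...,0]).mean())
o=ctrl.get_obs(); print(o, ctrl.tcp_to_grasp)
E
```

```text
side [-626.47156587 -395.21343164  751.84226986] [-1.79009329  1.20783256 -0.68497171] 42.42726514660954 323.4445181451865 202.50367119039905 0.00405078125
top [ 317.2987215    48.81464635 1589.76152216] [-2.14333589  2.19504805 -0.12092756] 44.1185141517165 317.70593800520317 198.21219964305175 0.00412890625
{'t': 0.1, 'qpos': array([ 1.09100714e+00,  4.23772811e-01,  1.63059157e+00, -1.03831607e-05,
        1.08860031e+00, -1.90280282e-02]), 'qvel': array([-0.00178887, -0.00135758, -0.00218176, -0.00058993,  0.00039579,
       -0.00092946]), 'joint_torque': array([ 1.79821018e-04, -5.45610881e+01, -2.74327397e+01,  6.45458023e-02,
        1.87889091e-02, -8.44137816e-06]), 'ee_pos': array([277.66081242, 559.38536278, 221.98283798]), 'orientation': array([-7.17293773e-01, -3.05827041e+00,  2.09185722e-03]), 'ft_force': array([-0.14017183, -0.04013733,  0.92816172]), 'moment': array([ 0.01181977, -0.02142805,  0.034023  ]), 'width': 88.00614931158624} 18.700000000000003
```

View pics/side0.png

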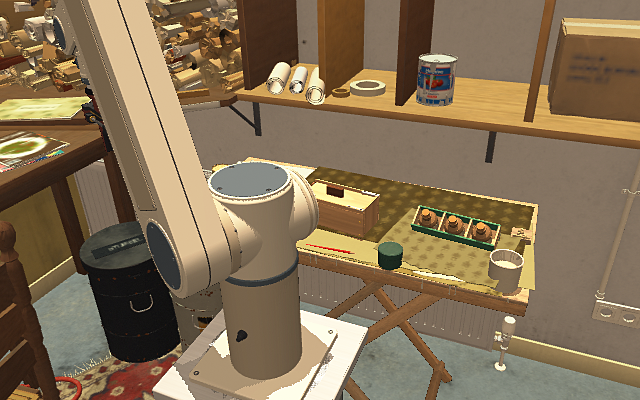

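View pics/top0.png

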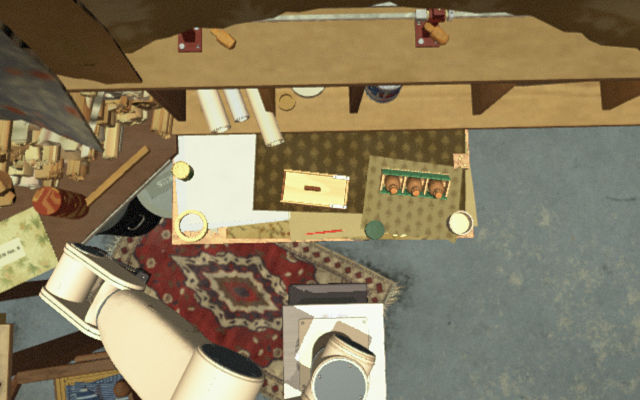

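Run:
```python
from h import *
a=np.load("/tmp/top.npz"); img,P=a["img"],a["P"]
c=cv2.resize(img[150:250,260:480],(0,0),fx=3.6,fy=3.6,interpolation=cv2.INTER_CUBIC); save("c1.png",c)
X,Y,Z=np.moveaxis(P,-1,0)
def show(n,m):
    p=P[m]; uv=np.argwhere(m)[:,::-1].astype(np.float32)
    r=cv2.minAreaRect(p[:,:2].astype(np.float32)); print(n,len(p),"med",np.median(p,0).round(1),"rect",np.round(r[0],1),np.round(r[1],1),round(r[2],1))
v,u=np.mgrid[0:400,0:640]
bx=(u>270)&(u<360)&(v>160)&(v<215); rk=(u>370)&(u<462)&(v>155)&(v<215)
print("box z hist",np.histogram(Z[bx],bins=np.arange(-5,130,5)))
show("box>75",bx&(Z>75)); show("lid 84-90.",bx&(Z>82)&(Z<92)); show("rails",bx&(Z>92.5)&(Z<100));show("handle",bx&(Z>105))
print("rack z hist",np.histogram(Z[rk],bins=np.arange(-5,130,5)))
show("rack>20",rk&(Z>20)); 
m=(rk&(Z>88)).astype(np.uint8); n,l,s,ce=cv2.connectedComponentsWithStats(m)
for i in range(1,n): show("cork%d"%i,l==i)
work=(u>172)&(u<475)&(v>125)&(v<245)
for nm,b in(("wax",(u>360)&(u<390)&(v>215)&(v<242)),("shelf",(v>80)&(v<128)&(u>170)&(u<600))):
    show(nm,b&(Z>20)); print(np.nanpercentile(Z[b],[1,25,50,75,99]).round(), np.nanmin(X[b&(Z>60)]) if (b&(Z>60)).any() else '')
for nm,b in(("left can",(u>170)&(u<195)&(v>160)&(v<182)),("rolls",(u>190)&(u<290)&(v>125)&(v<150)),("rbr",(u>445)&(u<475)&(v>150)&(v<172))):
    show(nm,b&(Z>8)); print(np.nanmax(Z[b]),P[b&(Z>8)].min(0).round())
```

```text
box z hist (array([   6,   45,  203,  856, 1094,  327,   21,    4,    9,   11,    8,
          5,    9,   15,    8,   10,   30,  283,  953,  611,  184,   22,
         12,   33,   20,    2]), array([ -5,   0,   5,  10,  15,  20,  25,  30,  35,  40,  45,  50,  55,
        60,  65,  70,  75,  80,  85,  90,  95, 100, 105, 110, 115, 120,
       125]))
box>75 2150 med [504.2  48.9  89.1] rect [505.1  48.7] [200.4 100.8] 82.5
lid 84-90. 1521 med [504.6  52.9  87.9] rect [505.1  48.7] [200.6 100.5] 82.6
rails 401 med [504.1  34.   94.7] rect [505.   47.9] [198.7 100.6] 82.3
handle 67 med [505.6  58.4 113.3] rect [506.1  57.1] [45.7 12.2] 86.5
rack z hist (array([   0,    1,   29,  236,  759, 1405,  904,  286,  109,   96,  141,
        175,  162,  144,  179,  235,  229,   89,   43,   50,   55,    9,
          0,    0,    0,    0]), array([ -5,   0,   5,  10,  15,  20,  25,  30,  35,  40,  45,  50,  55,
        60,  65,  70,  75,  80,  85,  90,  95, 100, 105, 110, 115, 120,
       125]))
rack>20 4311 med [ 511.3 -267.8   28.6] rect [ 519.2 -277.7] [291.5 192.4] 88.0
cork1 1 med [ 524.6 -187.1   90.7] rect [ 524.6 -187.1] [0. 0.] 0.0
cork2 42 med [ 496.2 -191.1   95.1] rect [ 497.9 -192.1] [18.7 22.9] 88.2
cork3 37 med [ 488.2 -258.6   94.1] rect [ 490.4 -259.3] [22.5 18. ] 1.8
cork4 48 med [ 480.  -327.3   95.4] rect [ 481.1 -327.6] [18.7 25.3] 88.7
wax 537 med [ 390.3 -137.3   41.9] rect [ 386.2 -141.1] [90.8 73.6] 88.8
[-783.   17.   30.   45.   53.] 
shelf 20051 med [ 683.7 -136.3  297.4] rect [ 696.2 -152.7] [1155.6  124.3] 90.0
[289. 295. 297. 345. 612.] 633.7443302818658
left can 434 med [577.  456.3  66.4] rect [583.5 464.8] [68.3 65.4] 0.2
279.3839153038746 [549. 432.   8.]
rolls 2204 med [652.1 260.5 147.8] rect [646.7 279.9] [334.9 106.3] 89.2
356.89200129175424 [592. 113.   8.]
rbr 477 med [ 593.1 -411.8   23.1] rect [ 594.5 -416.6] [81.8 70.4] 89.1
38.23088795692274 [ 559. -457.    8.]
```

View pics/c1.png

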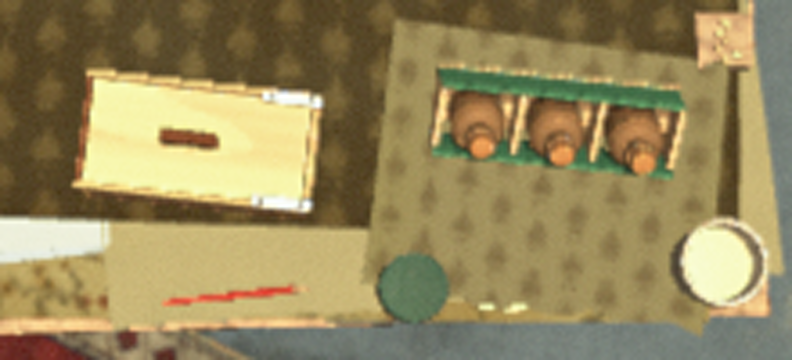

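Run:
```python
from h import *
for n in("top","side"):
    a=np.load(f"/tmp/{n}.npz"); P=a["P"].reshape(-1,3); P=P[~np.isnan(P[:,0])]
    X,Y,Z=P.T
    def z(x0,x1,y0,y1,lo=-60,hi=400):
        q=P[(X>x0)&(X<x1)&(Y>y0)&(Y<y1)&(Z>lo)&(Z<hi)]; return len(q),(np.percentile(q[:,2],[5,50,95]).round(1) if len(q) else None)
    print(n,"table lay",z(420,570,170,340),"front of box",z(420,440,0,100),"rackfront",z(420,440,-300,-200),"behind",z(570,590,0,100))
    q=P[(X>560)&(X<640)&(Y>110)&(Y<460)&(Z>60)]
    for x in range(560,640,10):
        s=q[(q[:,0]>=x)&(q[:,0]<x+10)]
        if len(s): print(x,len(s),"y",s[:,1].min().round(),s[:,1].max().round(),"z",s[:,2].min().round(),s[:,2].max().round())
    img=a["img"]; PP=a["P"]
    hsv=cv2.cvtColor(img,cv2.COLOR_RGB2HSV)
    m=(hsv[...,0]<14)&(hsv[...,1]>120)&(hsv[...,2]>150)&(PP[...,1]<-150)&(PP[...,1]>-370)&(PP[...,0]>440)&(PP[...,0]<560)&(PP[...,2]>60)&(PP[...,2]<120)
    k,l,s,c=cv2.connectedComponentsWithStats(m.astype(np.uint8))
    for i in range(1,k):
        if s[i,4]>8:
            p=PP[l==i]; print("cork",s[i,4],c[i].round(1),"med",np.median(p,0).round(1),"min",p.min(0).round(1),"max",p.max(0).round(1))
```

```text
top table lay (2450, array([ 5.7, 13.1, 21.5])) front of box (198, array([ 0.7,  6.7, 13.2])) rackfront (200, array([16.1, 22.3, 27.7])) behind (177, array([ 9.3, 15.5, 20.8]))
560 93 y 110.0 459.0 z 62.0 297.0
570 78 y 424.0 460.0 z 60.0 298.0
580 97 y 416.0 459.0 z 61.0 298.0
590 138 y 147.0 459.0 z 63.0 354.0
600 172 y 128.0 459.0 z 65.0 357.0
610 141 y 131.0 459.0 z 279.0 356.0
620 168 y 134.0 459.0 z 272.0 356.0
630 528 y 110.0 460.0 z 270.0 357.0
side table lay (0, None) front of box (151, array([3.1, 6. , 9.5])) rackfront (196, array([18.6, 21.5, 24.1])) behind (0, None)
560 74 y 111.0 459.0 z 86.0 292.0
570 39 y 422.0 460.0 z 271.0 292.0
580 46 y 415.0 458.0 z 73.0 293.0
590 76 y 144.0 460.0 z 70.0 352.0
600 134 y 125.0 459.0 z 67.0 352.0
610 92 y 129.0 459.0 z 269.0 352.0
620 116 y 133.0 459.0 z 272.0 353.0
630 742 y 110.0 460.0 z 271.0 354.0
```

Emit:
play_rows:
  increments: "1 0.019 -0.042 0 -5.9;1 0.019 -0.042 0 -5.9;1 0.019 -0.042 0 -5.9;1 0.019 -0.042 0 -5.9;1 0.019 -0.042 0 -5.9;1 0.019 -0.042 0 -5.9;1 0.019 -0.042 0 -5.9;1 0.019 -0.042 0 -5.9;1 0.019 -0.042 0 -5.9;1 0.019 -0.042 0 -5.9;1 0.019 -0.042 0 -5.9;1 0.019 -0.042 0 -5.9;1 0 0 0 0;1 0 0 0 0"

```text
t: 1.5
ee_pos: [505.7, 54.9, 222.3]
orientation: [-2.358, -2.075, 0.001]
ft_force: [0.5, 0.4, 0.3]
width: 87.7
```

```bash
cat > s.py <<'E'
from h import *
def st():
    o=ctrl.get_obs(); y=R.from_rotvec(o["orientation"]).as_matrix()[:,1]
    print("t",o["t"].__round__(2),"tcp",o["ee_pos"].round(1),"jaw",round(np.degrees(np.arctan2(y[1],y[0])),2),"F",o["ft_force"].round(2),"M",o["moment"].round(2),"w",round(o["width"],1),"q",o["qpos"].round(2))
E
python3 - <<'E'
from s import *
st()
# side-view corks, bottles
a=np.load("/tmp/side.npz"); P=a["P"]; X,Y,Z=np.moveaxis(P,-1,0)
m=(Y<-150)&(Y>-370)&(X>440)&(X<560)&(Z>85)
k,l,s,c=cv2.connectedComponentsWithStats(m.astype(np.uint8))
for i in range(1,k):
    if s[i,4]>5: p=P[l==i]; print("side cork",s[i,4],c[i].round(1),p.mean(0).round(1),p.min(0).round(1),p.max(0).round(1))
# PCA of box rails angle: fit box outline in top
a=np.load("/tmp/top.npz"); P=a["P"]; X,Y,Z=np.moveaxis(P,-1,0)
m=(X>430)&(X<580)&(Y>-80)&(Y<170)&(Z>78)&(Z<100)
p=P[m][:,:2]; cc=p.mean(0); best=None
for th in np.radians(np.arange(-12,-2,.25)):
    ex=np.array([np.cos(th),np.sin(th)]); ey=np.array([-ex[1],ex[0]])
    u,v=p@ex,p@ey; lo=np.percentile(u,[1,99]); lv=np.percentile(v,[1,99]); A=np.ptp(lo)*np.ptp(lv)
    if best is None or A<best[0]: best=(A,np.degrees(th),np.ptp(lo),np.ptp(lv),lo.mean()*ex+lv.mean()*ey)
print(best)
E
```

```text
t 1.5 tcp [505.7  54.9 222.3] jaw -7.31 F [0.51 0.38 0.33] M [-0.08  0.06 -0.01] w 87.7 q [0.08 0.25 1.88 0.   1.01 0.21]
side cork 56 [425.8 212.4] [ 494.7 -194.    93. ] [ 486.6 -204.3   85.1] [ 507.1 -183.5  100.6]
side cork 56 [452.7 218.9] [ 486.8 -262.1   93.2] [ 478.2 -272.2   85.2] [ 501.8 -251.8  100.9]
side cork 57 [480.7 225.8] [ 478.5 -330.    93.4] [ 468.6 -340.1   85.3] [ 493.1 -320.8  100.7]
(np.float64(19336.28073664545), np.float64(-7.75), np.float64(98.83891847316164), np.float64(195.63428086170282), array([505.01888498,  48.69234341]))
```

Emit:
play_rows:
  increments: "0.4 0 0.002 -0.03 -0.3;0.4 0 0 -0.03 0;0.4 0 0 -0.03 0;0.4 0 0 -0.02 0;0.4 0 0 -0.01 0;0.4 0 0 -0.01 0;0.4 0 0 0 0;0 0 0 0 0;0 0 0 0 0;0 0 0 0 0;0 0 0 0 0;0 0 0 0 0;0 0 0 0 0"

```text
t: 2.8
ee_pos: [506.8, 57.8, 93.5]
orientation: [2.362, 2.07, 0.002]
ft_force: [0.9, 0.6, 5.8]
width: 11.8
```

```bash
python3 -c "
from s import *
st()"
```

```text
t 2.8 tcp [506.8  57.8  93.5] jaw -7.52 F [0.9  0.64 5.76] M [-0.08  0.09 -0.14] w 11.8 q [0.09 0.45 1.97 0.   0.72 0.22]
```

Emit:
play_rows:
  increments: "0 0 0 0.003 0;0 0 0 0.003 0;0 0 0 0.002 0;0 0 0 0 0;0 0.0013 0.010 0 0;0 0.0013 0.010 0 0"

```text
t: 3.4
ee_pos: [509.3, 77.2, 100.8]
orientation: [2.362, 2.07, 0.001]
ft_force: [3.4, -2.4, -2.1]
width: 11.6
```

Run:
```python
from s import *
st()
img,P,d=cloud("top"); X,Y,Z=np.moveaxis(P,-1,0)
m=(X>430)&(X<580)&(Z>75)&(Z<105)
for y0 in(-50,130,150,158): 
  q=P[m&(Y>y0)&(Y<y0+15)]; print(y0,len(q),np.median(q,0).round(1) if len(q) else '')
```

```text
t 3.4 tcp [509.3  77.2 100.8] jaw -7.54 F [ 3.41 -2.44 -2.11] M [-0.65 -0.68 -0.09] w 11.6 q [ 0.13  0.45  1.95 -0.    0.74  0.26]
-50 77 [490.7 -43.9  93.3]
130 0 
150 5 [482.2 162.4 101.7]
158 10 [482.5 164.   99.6]
```

Emit:
play_rows:
  increments: "0 0.0013 0.010 0 0;0 0.0013 0.010 0 0;0 0.0013 0.010 0 0;0 0.0013 0.010 0 0;0 0.001 0.008 0 0;0 0 0 0 0"

```text
t: 4.05
ee_pos: [515.9, 126.4, 101.1]
orientation: [2.36, 2.071, 0.003]
ft_force: [5.4, 2.0, -2.2]
width: 11.8
```

Run:
```python
from s import *
st()
```

```text
t 4.05 tcp [515.9 126.4 101.1] jaw -7.46 F [ 5.37  2.05 -2.18] M [ 0.33 -0.96 -0.14] w 11.8 q [0.22 0.47 1.92 0.   0.76 0.35]
```

Emit:
play_rows:
  increments: "0 0 0 0.008 0;0 0 0 0.008 0;0 0 0 0.008 0;0 -0.004 0.002 0.01 0;0 -0.006 0.01 0.006 0;0 -0.006 0.015 0 0;0 -0.004 0.015 0 0;0 0 0.02 0 0;0 0 0.02 0 0;0 0 0.02 0 0;0 0 0.02 0 0;0 0 0.015 0 0;0 0 0.005 0 0;0 0 0 0 0;0 0 0 0 0"

```text
t: 5.55
ee_pos: [494.3, 267.4, 140.5]
orientation: [-2.362, -2.072, 0.001]
ft_force: [-0.4, -0.1, -2.4]
width: 11.9
```

Run:
```python
from s import *
st()
img,P,d=cloud("top"); save("t2.png",cv2.resize(img[130:250,160:480],(0,0),fx=2.4,fy=2.4))
X,Y,Z=np.moveaxis(P,-1,0)
m=(X>430)&(X<560)&(Y>150)&(Y<380)&(Z>40)&(Z<160)
for y0 in range(150,380,20):
  q=P[m&(Y>y0)&(Y<y0+20)]; print(y0,len(q),np.median(q,0).round(1) if len(q) else '')
```

```text
t 5.55 tcp [494.3 267.4 140.5] jaw -7.49 F [-0.41 -0.05 -2.38] M [-0.06  0.09 -0.02] w 11.9 q [ 0.47  0.44  1.83 -0.    0.87  0.61]
150 52 [491.9 166.  129.7]
170 199 [482.7 180.9 130.4]
190 165 [489.2 198.7 130.9]
210 79 [510.7 216.5 131.8]
230 6 [528.  230.7 134.4]
250 0 
270 0 
290 0 
310 2 [469.7 328.3 144.5]
330 16 [467.8 337.8 140. ]
350 0 
370 0
```

View pics/t2.png

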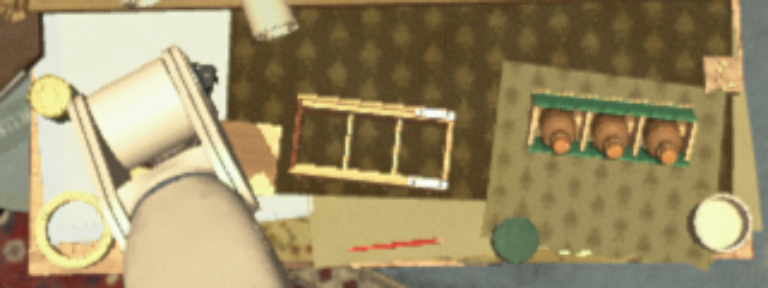

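Emit:
play_rows:
  increments: "0 0 0 -0.03 0;0 0 0 -0.03 0;0 0 0 -0.03 0;0 0 0 -0.02 0;0 0 0 -0.01 0;0 0 0 -0.004 0;0 0 0 -0.003 0;0 0 0 0 0"

```text
t: 6.4
ee_pos: [495.1, 267.8, 14.4]
orientation: [2.362, 2.071, 0.001]
ft_force: [-1.1, -0.8, -1.4]
width: 11.8
```

Run:
```python
from s import *
st()
```

```text
t 6.4 tcp [495.1 267.8  14.4] jaw -7.52 F [-1.14 -0.79 -1.37] M [-0.18  0.18 -0.03] w 11.8 q [ 0.47  0.65  1.86 -0.    0.63  0.61]
```

Emit:
play_rows:
  increments: "0 0 0 -0.002 0;0 0 0 -0.002 0;0 0 0 0 0;0.3 0 0 0 0;0.3 0 0 0 0;0.3 0 0 0 0;0.3 0 0 0.02 0;0.3 0 0 0.04 0;0.6 0 0 0.05 0;1 0 -0.02 0.04 0"

```text
t: 7.4
ee_pos: [495.2, 249.1, 162.0]
orientation: [2.36, 2.073, 0.003]
ft_force: [0.2, -0.8, 0.8]
width: 38.8
```

Run:
```python
from s import *
st()
```

```text
t 7.4 tcp [495.2 249.1 162. ] jaw -7.41 F [ 0.21 -0.75  0.75] M [-0.04  0.02  0.03] w 38.8 q [0.44 0.4  1.83 0.   0.91 0.57]
```

Emit:
play_rows:
  increments: "0.5 0 -0.04 0 -8.1;0.5 0 -0.04 0 -8.1;0.5 0 -0.04 0 -8.1;0.5 0 -0.04 0 -8.1;0.5 0 -0.04 0 -8.1;0.5 0 -0.04 0 -8.1;0.5 0 -0.04 0 -8.1;0.5 0 -0.04 0 -8.1;0.5 0 -0.04 0 -8.1;0.5 0 -0.04 0 -8.1;0.5 0.003 -0.042 0 -8.1;0.5 0 0 0 0;0.5 0 0 0 0"

```text
t: 8.7
ee_pos: [497.2, -194.8, 159.4]
orientation: [-3.136, 0.182, 0.001]
ft_force: [-0.5, 1.0, -1.7]
width: 43.6
```

Run:
```python
from s import *
st()
img,P,d=cloud("top"); X,Y,Z=np.moveaxis(P,-1,0); np.savez("/tmp/top2",img=img,P=P)
save("t3.png",cv2.resize(img[130:250,240:480],(0,0),fx=3,fy=3))
img,P,d=cloud("side"); np.savez("/tmp/side2",img=img,P=P)
```

```text
t 8.7 tcp [ 497.2 -194.8  159.4] jaw -96.65 F [-0.55  1.01 -1.72] M [0.1  0.14 0.02] w 43.6 q [-0.4   0.38  1.88  0.    0.89  1.29]
```

View pics/t3.png

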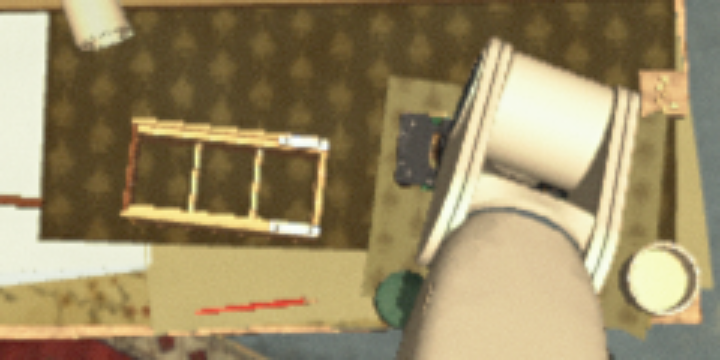

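Emit:
play_rows:
  increments: "0.5 0.001 0.002 -0.03 0;0.5 0 0 -0.03 0;0.5 0 0 -0.012 0;0.5 0 0 -0.005 0;0.5 0 0 0 0;0 0 0 0 0;0 0 0 0 0;0 0 0 0 0;0 0 0 0 0;0 0 0 0 0"

```text
t: 9.8
ee_pos: [499.2, -192.4, 83.3]
orientation: [3.136, -0.181, 0.002]
ft_force: [-0.5, -0.4, 4.1]
width: 20.6
```

Run:
```python
from s import *
st()
```

```text
t 9.8 tcp [ 499.2 -192.4   83.3] jaw -96.61 F [-0.52 -0.42  4.14] M [0.13 0.07 0.01] w 20.6 q [-0.39  0.5   1.91  0.    0.73  1.3 ]
```

Emit:
play_rows:
  increments: "0 -0.0057 0.0007 0.0082 0;0 -0.0057 0.0007 0.0082 0;0 -0.0057 0.0007 0.0082 0;0 -0.0057 0.0007 0.0082 0;0 -0.0057 0.0007 0.0082 0;0 -0.0057 0.0007 0.0082 0;0 -0.0057 0.0007 0.0082 0;0 0 0 0.03 0;0 0 0 0.04 0;0 0 0 0.03 0;0 0 0 0 0;0 0 0 0 0"

```text
t: 11.0
ee_pos: [458.6, -187.3, 240.5]
orientation: [3.136, -0.181, 0.002]
ft_force: [0.2, 0.0, -0.6]
width: 20.3
```

Run:
```python
from s import *
st()
img,P,d=cloud("side"); save("s4.png",cv2.resize(img[120:280,340:540],(0,0),fx=3.5,fy=3.5,interpolation=cv2.INTER_CUBIC))
```

```text
t 11.0 tcp [ 458.6 -187.3  240.5] jaw -96.6 F [ 0.16  0.04 -0.57] M [0.01 0.15 0.  ] w 20.3 q [-0.41  0.21  1.9  -0.    1.04  1.27]
```

View pics/s4.png

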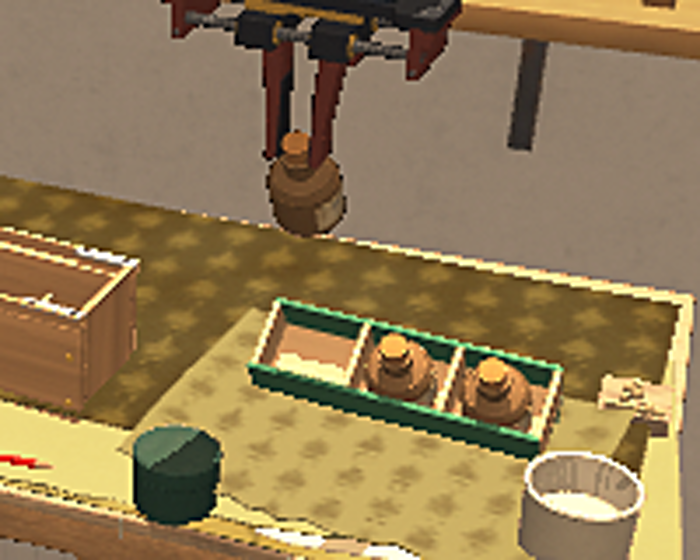

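```bash
cat > tilt.py <<'E'
from s import *
from scipy.optimize import least_squares
def tilt(tcp,plot=True):
    img,P,d=cloud("side"); p=P.reshape(-1,3); p=p[~np.isnan(p[:,0])]
    q=p[(abs(p[:,1]-tcp[1])<32)&(p[:,0]>tcp[0]-40)&(p[:,0]<tcp[0]+75)&(p[:,2]<tcp[2]-5)&(p[:,2]>tcp[2]-85)]
    # bottle model: body radius 24.5 below 50mm, cone to 10 at 66, pivot (cork mid) at tcp + dz
    def res(a):
        th,dx,dy,s0=a; ax=np.array([-np.sin(th),0,np.cos(th)])
        r=q-(np.array([tcp[0]+dx,tcp[1]+dy,tcp[2]]))
        s=r@ax; rad=np.linalg.norm(r-s[:,None]*ax,axis=1); s=s+s0
        R_=np.where(s<50,24.5,np.clip(24.5-(s-50)*14.5/16,10,None))
        return rad-R_
    f=min((least_squares(res,[t0,0,0,66],loss="soft_l1",f_scale=2,bounds=([-.9,-12,-8,58],[.9,12,8,76])) for t0 in(0,.3,.6)),key=lambda f:f.cost)
    print("n",len(q),"tilt deg",np.degrees(f.x[0]).round(1),"dx,dy,s_at_tcp",f.x[1:].round(1),"rms",np.sqrt(np.mean(np.clip(f.fun,-8,8)**2)).round(2), "zmin",q[:,2].min().round(1))
    return q
E
python3 - <<'E'
from tilt import *
o=ctrl.get_obs(); q=tilt(o["ee_pos"])
t=o["ee_pos"]
for z in range(-85,0,10):
    s=q[(q[:,2]-t[2]>z)&(q[:,2]-t[2]<z+10)]
    if len(s): print(z,len(s),"x",(s[:,0]-t[0]).min().round(1),np.median(s[:,0]-t[0]).round(1),(s[:,0]-t[0]).max().round(1),"y",(s[:,1]-t[1]).min().round(1),(s[:,1]-t[1]).max().round(1))
E
```

```text
n 399 tilt deg 29.4 dx,dy,s_at_tcp [ 3.8 -3.1 75.3] rms 2.52 zmin 173.5
-75 3 x 13.4 14.0 14.1 y -8.6 3.5
-65 39 x 6.6 12.6 34.0 y -27.5 15.2
-55 52 x 0.9 8.4 29.6 y -28.2 18.0
-45 62 x -5.1 2.0 26.5 y -28.0 17.2
-35 86 x -9.4 -0.6 28.3 y -27.8 20.7
-25 106 x -8.2 4.1 24.4 y -26.5 21.9
-15 51 x -6.8 8.8 28.9 y -23.5 16.9
```

Emit:
play_rows:
  increments: "0 -0.016 0.0377 0 -1;0 -0.016 0.0377 0 0;0 -0.016 0.0377 0 0;0 -0.016 0.0377 0 0;0 -0.0166 0.0377 0 0;0 0 0 -0.045 0;0 0 0 -0.045 0;0 0 0 -0.045 0;0 0 0 0 0;0 0 0 0 0"

```text
t: 12.1
ee_pos: [376.8, 1.2, 104.4]
orientation: [3.134, -0.208, -0.008]
ft_force: [0.5, -0.1, -0.2]
width: 19.7
```

Run:
```python
from tilt import *
st(); o=ctrl.get_obs(); q=tilt(o["ee_pos"])
```

```text
t 12.1 tcp [376.8   1.2 104.4] jaw -97.6 F [ 0.52 -0.12 -0.17] M [-0.03  0.18  0.  ] w 19.7 q [-0.03  0.28  2.23  0.    0.63  1.68]
n 572 tilt deg 50.8 dx,dy,s_at_tcp [-6.4 -3.1 76. ] rms 5.72 zmin 20.2
```

Emit:
play_rows:
  increments: "0 0.005 -0.0007 0 0;0 0.005 -0.0007 0 0;0 0.005 -0.0007 0 0;0 0.005 -0.0007 0 0"

```text
t: 12.55
ee_pos: [398.7, -1.7, 106.0]
orientation: [-3.135, 0.209, -0.001]
ft_force: [-2.7, 0.7, 1.0]
width: 20.1
```

Run:
```python
from s import *
st()
```

```text
t 12.55 tcp [398.7  -1.7 106. ] jaw -97.61 F [-2.74  0.7   0.99] M [0.03 0.66 0.02] w 20.1 q [-0.03  0.3   2.19  0.    0.64  1.67]
```

Emit:
play_rows:
  increments: "0 0.005 -0.0007 0 0;0 0.005 -0.0007 0 0;0 0.005 -0.0007 0 0;0 0.004 -0.0005 0 0"

```text
t: 12.95
ee_pos: [417.6, -4.2, 105.0]
orientation: [-3.135, 0.208, 0.0]
ft_force: [-2.9, 1.5, 1.5]
width: 18.7
```

Run:
```python
from s import *
st()
```

```text
t 12.95 tcp [417.6  -4.2 105. ] jaw -97.6 F [-2.92  1.51  1.48] M [ 0.16  0.88 -0.02] w 18.7 q [-0.04  0.33  2.15  0.    0.66  1.66]
```

Emit:
play_rows:
  increments: "0 0.003 -0.0004 0 0;0 0.0015 -0.0002 0 0;0 0 0 0 0;0 -0.01 0.001 0 0;0 0 0 0.03 0;0 0 0 0.04 0;0 0 0 0 0"

```text
t: 13.65
ee_pos: [414.9, -3.9, 179.1]
orientation: [-3.134, 0.208, -0.016]
ft_force: [0.5, 0.3, -0.8]
width: 18.5
```

Run:
```python
from tilt import *
st(); o=ctrl.get_obs(); q=tilt(o["ee_pos"])
img,P,d=cloud("side"); save("s5.png",cv2.resize(img[110:290,200:460],(0,0),fx=3,fy=3,interpolation=cv2.INTER_CUBIC))
```

```text
t 13.65 tcp [414.9  -3.9 179.1] jaw -97.59 F [ 0.53  0.3  -0.79] M [-0.02  0.16 -0.01] w 18.5 q [-0.04  0.18  2.12 -0.    0.84  1.67]
n 447 tilt deg 3.9 dx,dy,s_at_tcp [ 3. -1. 76.] rms 2.54 zmin 94.3
```

View pics/s5.png

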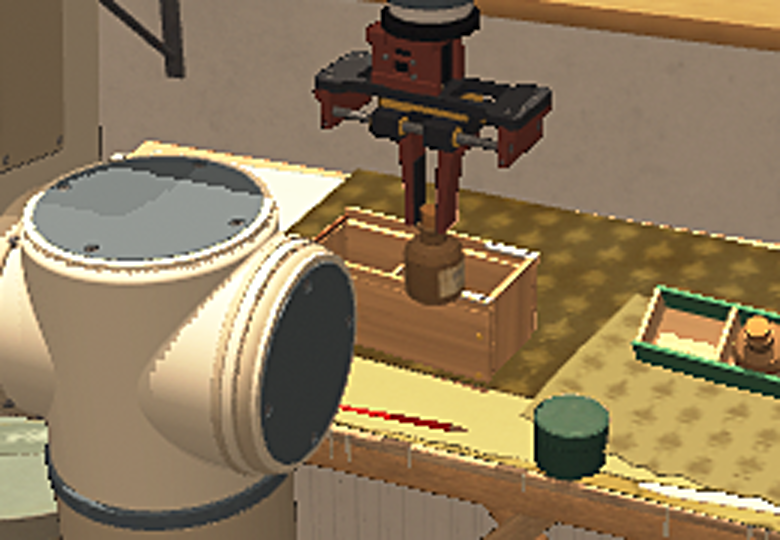

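```bash
sed -i 's/\[-.9,-12,-8,58\],\[.9,12,8,76\]/[-.9,-15,-8,50],[.9,15,8,95]/' tilt.py
python3 - <<'E'
from tilt import *
o=ctrl.get_obs(); t=o["ee_pos"]; q=tilt(t)
for z in range(-100,0,5):
    s=q[(q[:,2]-t[2]>z)&(q[:,2]-t[2]<z+5)]
    if len(s): print(z,len(s),"x",np.percentile(s[:,0]-t[0],[2,20,50]).round(1),"y",(s[:,1]-t[1]).min().round(1),(s[:,1]-t[1]).max().round(1))
E
```

```text
n 453 tilt deg 7.3 dx,dy,s_at_tcp [ 0.3 -1.1 77.2] rms 2.92 zmin 91.1
-85 18 x [31.  33.8 36. ] y -31.5 -13.1
-80 4 x [34.5 36.  37.8] y -31.4 -19.7
-70 5 x [-15.8 -15.8 -15.5] y -10.9 11.4
-65 25 x [-19.8 -14.9 -12.6] y -24.4 18.5
-60 32 x [-21.4 -18.4 -14.5] y -24.9 17.8
-55 38 x [-20.9 -18.8 -13.8] y -26.1 18.0
-50 33 x [-21.6 -18.  -13.7] y -26.5 16.4
-45 34 x [-20.8 -18.7 -15.2] y -25.7 16.9
-40 37 x [-22.  -18.2 -16. ] y -24.8 15.7
-35 37 x [-21.2 -18.3 -14.2] y -25.9 16.5
-30 45 x [-22.1 -18.8 -12.7] y -24.6 23.0
-25 53 x [-19.5 -15.9 -10.6] y -24.4 21.1
-20 60 x [-16.4  -9.7  -3.3] y -20.4 17.6
-15 21 x [-11.9  -7.5  -5.3] y -10.9 6.5
-10 11 x [-9.  -7.  -4.8] y -11.3 5.2
```

Emit:
play_rows:
  increments: "0 0 0 0.01 0;0 0.016 -0.002 0 0;0 0.03 -0.004 0 0;0 0.025 -0.0034 0 0;0 0.0077 -0.001 0 0;0 0 0 0 0;0 0 0 -0.03 0;0 0 0 -0.02 0;0 0 0 0 0"

```text
t: 14.7
ee_pos: [486.6, -13.9, 132.7]
orientation: [3.135, -0.208, -0.011]
ft_force: [0.2, -0.2, -0.6]
width: 18.3
```

Run:
```python
from s import *
st()
```

```text
t 14.7 tcp [486.6 -13.9 132.7] jaw -97.6 F [ 0.22 -0.17 -0.64] M [0.   0.18 0.04] w 18.3 q [-0.05  0.36  1.99  0.    0.8   1.65]
```

Emit:
play_rows:
  increments: "0 0.007 -0.0005 0 0;0 0 0 0 0;0 0 0 -0.02 0;0 0 0 -0.015 0;0 0 0 -0.01 0;0 0 0 -0.005 0;0 0 0 0 0"

```text
t: 15.4
ee_pos: [497.4, -14.7, 85.1]
orientation: [-3.135, 0.208, 0.0]
ft_force: [-0.1, 0.4, -0.3]
width: 18.9
```

Run:
```python
from s import *
st()
```

```text
t 15.4 tcp [497.4 -14.7  85.1] jaw -97.6 F [-0.09  0.38 -0.32] M [-0.02  0.19  0.09] w 18.9 q [-0.05  0.46  1.99  0.    0.69  1.65]
```

Emit:
play_rows:
  increments: "0 0 0 -0.003 0;0 0 0 -0.003 0;0 0 0 0 0"

```text
t: 15.7
ee_pos: [497.4, -14.7, 79.1]
orientation: [-3.135, 0.208, -0.0]
ft_force: [0.6, 0.0, -0.6]
width: 18.5
```

Run:
```python
from s import *
st()
```

```text
t 15.7 tcp [497.4 -14.7  79.1] jaw -97.6 F [ 0.61  0.03 -0.63] M [-0.    0.13  0.11] w 18.5 q [-0.05  0.47  2.   -0.    0.68  1.65]
```

Emit:
play_rows:
  increments: "0 0 0 -0.002 0;0 0 0 -0.001 0;0 0 0 0 0"

```text
t: 16.0
ee_pos: [497.3, -14.7, 76.0]
orientation: [3.135, -0.208, -0.0]
ft_force: [-0.2, 0.7, -0.3]
width: 18.8
```

Run:
```python
from s import *
st()
```

```text
t 16.0 tcp [497.3 -14.7  76. ] jaw -97.6 F [-0.24  0.7  -0.34] M [ 0.01  0.11 -0.03] w 18.8 q [-0.05  0.47  2.   -0.    0.67  1.65]
```

Still no contact; go on down in small steps.

Emit:
play_rows:
  increments: "0 0 0 -0.002 0;0 0 0 -0.002 0;0 0 0 0 0"

```text
t: 16.3
ee_pos: [498.6, -14.8, 72.7]
orientation: [3.135, -0.208, 0.004]
ft_force: [0.1, -0.2, 6.6]
width: 18.6
```

Run:
```python
from s import *
st()
```

```text
t 16.3 tcp [498.6 -14.8  72.7] jaw -97.6 F [ 0.11 -0.21  6.55] M [-0.02  0.19 -0.03] w 18.6 q [-0.05  0.48  2.   -0.    0.66  1.65]
```

Emit:
play_rows:
  increments: "0 0 0 -0.002 0;0 0 0 -0.002 0;0 0 0 0 0"

```text
t: 16.6
ee_pos: [501.4, -15.1, 71.7]
orientation: [3.135, -0.208, 0.013]
ft_force: [-2.4, -1.0, 34.7]
width: 18.6
```

Run:
```python
from s import *
st()
```

```text
t 16.6 tcp [501.4 -15.1  71.7] jaw -97.59 F [-2.39 -1.03 34.71] M [-0.22  0.68 -0.03] w 18.6 q [-0.05  0.48  2.   -0.    0.66  1.65]
```

Emit:
play_rows:
  increments: "0 0 0 0.003 0;0.31 0 0 0 0;0.31 0 0 0 0;0.31 0 0 0 0;0.31 0 0 0.015 0;0.31 0 0 0.02 0;0.31 0 0 0.04 0;0.31 0 0 0.05 0;0.5 0 -0.035 0.01 0"

```text
t: 17.5
ee_pos: [500.0, -48.2, 210.4]
orientation: [-3.135, 0.203, -0.011]
ft_force: [0.8, -0.2, 0.0]
width: 32.3
```

Run:
```python
from s import *
st()
img,P,d=cloud("top"); X,Y,Z=np.moveaxis(P,-1,0)
m=(X>460)&(X<540)&(Y>-60)&(Y<20)
q=P[m&(Z>70)&(Z<93)]; print(len(q))
q=P[m&(Z>20)&(Z<90)&(abs(X-497)<36)&(abs(Y+14.7)<28)]; print(len(q),np.median(q,0))
save("t6.png",cv2.resize(img[160:220,270:470],(0,0),fx=4,fy=4,interpolation=cv2.INTER_CUBIC))
```

```text
t 17.5 tcp [500.  -48.2 210.4] jaw -97.4 F [ 0.83 -0.21  0.03] M [-0.04  0.15  0.03] w 32.3 q [-0.12  0.26  1.91  0.    0.97  1.58]
8
33 [492.322365   -25.33963896  51.17370994]
```

View pics/t6.png

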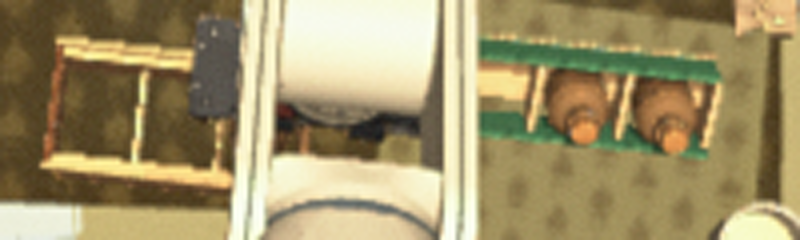

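Emit:
play_rows:
  increments: "0.5 -0.002 -0.0425 0 0.6;0.5 -0.002 -0.0425 0 0;0.5 -0.002 -0.0425 0 0;0.5 -0.002 -0.0425 0 0;0.5 -0.001 -0.0425 0 0;0.5 0 0 -0.04 0;0.5 0 0 -0.02 0;0.5 0 0 0 0"

```text
t: 18.35
ee_pos: [485.7, -261.2, 142.4]
orientation: [-3.132, 0.193, 0.011]
ft_force: [0.4, 0.4, -0.3]
width: 44.0
```

Run:
```python
from s import *
st()
img,P,d=cloud("top"); X,Y,Z=np.moveaxis(P,-1,0)
save("t7.png",cv2.resize(img[160:220,270:470],(0,0),fx=4,fy=4,interpolation=cv2.INTER_CUBIC))
m=(X>455)&(X<540)&(Y>-60)&(Y<25)&(Z>60)&(Z<92)
k,l,s,c=cv2.connectedComponentsWithStats(m.astype(np.uint8))
for i in range(1,k):
    if s[i,4]>8: p=P[l==i]; print(s[i,4],c[i],p.mean(0).round(1),p.min(0).round(),p.max(0).round())
```

```text
t 18.35 tcp [ 485.7 -261.2  142.4] jaw -97.06 F [ 0.35  0.45 -0.3 ] M [ 0.05  0.17 -0.04] w 44.0 q [-0.52  0.43  1.85  0.    0.88  1.18]
54 [336.2962963  179.40740741] [535.  -19.9  80.1] [525. -56.  61.] [540.  21.  91.]
52 [334.53846154 190.78846154] [499.8 -13.5  79.5] [486. -25.  60.] [513.   3.  91.]
16 [325.9375 204.0625] [459.1  14.1  83. ] [456.   5.  77.] [463.  23.  89.]
```

View pics/t7.png

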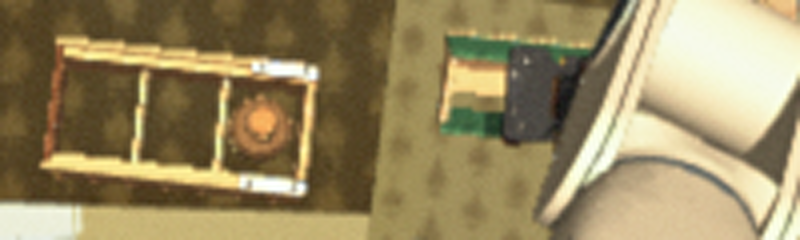

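Emit:
play_rows:
  increments: "0.5 0.005 0.0005 -0.03 0;0.5 0 0 -0.02 0;0.5 0 0 -0.009 0;0.5 0 0 0 0;0 0 0 0 0;0 0 0 0 0;0 0 0 0 0;0 0 0 0 0;0 0 0 0 0"

```text
t: 19.3
ee_pos: [493.8, -261.9, 87.9]
orientation: [3.135, -0.192, 0.002]
ft_force: [-0.5, 0.3, 5.8]
width: 18.5
```

Run:
```python
from s import *
st()
```

```text
t 19.3 tcp [ 493.8 -261.9   87.9] jaw -97.01 F [-0.48  0.34  5.8 ] M [0.09 0.27 0.02] w 18.5 q [-0.51  0.52  1.86  0.    0.76  1.18]
```

Emit:
play_rows:
  increments: "0.4 0 0 0 0;0.4 0 0 0 0;0.4 -0.002 0.001 -0.005 0;0.4 0 0 0 0;0 0 0 0 0;0 0 0 0 0;0 0 0 0 0;0 0 0 0 0;0 0 0 0 0"

```text
t: 20.2
ee_pos: [491.4, -260.7, 82.1]
orientation: [-3.136, 0.192, -0.0]
ft_force: [0.1, -0.1, -0.2]
width: 21.9
```

Run:
```python
from s import *
st()
```

```text
t 20.2 tcp [ 491.4 -260.7   82.1] jaw -97.0 F [ 0.12 -0.14 -0.16] M [ 0.02  0.12 -0.02] w 21.9 q [-0.51  0.53  1.87  0.    0.75  1.18]
```

Emit:
play_rows:
  increments: "0 0 0 0 0;0 0 0 0 0;0 -0.0057 0.0007 0.0082 0;0 -0.0057 0.0007 0.0082 0;0 -0.0057 0.0007 0.0082 0;0 -0.0057 0.0007 0.0082 0;0 -0.0057 0.0007 0.0082 0;0 -0.0057 0.0007 0.0082 0;0 -0.0057 0.0007 0.0082 0;0 0 0 0.03 0;0 0 0 0.04 0;0 0 0 0 0"

```text
t: 21.4
ee_pos: [453.9, -257.4, 214.5]
orientation: [3.132, -0.192, 0.012]
ft_force: [-0.1, 0.5, -0.6]
width: 22.1
```

Run:
```python
from tilt import *
st(); o=ctrl.get_obs(); q=tilt(o["ee_pos"])
```

```text
t 21.4 tcp [ 453.9 -257.4  214.5] jaw -97.01 F [-0.07  0.48 -0.58] M [-0.    0.16 -0.02] w 22.1 q [-0.54  0.28  1.87  0.    0.98  1.15]
n 377 tilt deg 30.7 dx,dy,s_at_tcp [ 5.8 -3.4 72.1] rms 2.51 zmin 151.9
```

Held, tilt about 31°. Now to the box's -x wall in front of cell_1.

Emit:
play_rows:
  increments: "0 -0.0083 0.040 0 -0.6;0 -0.0083 0.040 0 0;0 -0.0083 0.040 0 0;0 -0.0083 0.040 0 0;0 -0.0083 0.040 0 0;0 -0.0083 0.040 0 0;0 -0.0083 0.040 0 0;0 -0.0083 0.040 0 0;0 0 0 -0.035 0;0 0 0 -0.035 0;0 0 0 -0.035 0;0 0 0 0 0;0 0 0 0 0"

```text
t: 22.75
ee_pos: [384.0, 64.0, 104.1]
orientation: [3.134, -0.208, -0.005]
ft_force: [-0.1, -0.3, -0.6]
width: 21.7
```

Run:
```python
from s import *
st()
```

```text
t 22.75 tcp [384.   64.  104.1] jaw -97.6 F [-0.13 -0.31 -0.64] M [-0.01  0.14 -0.03] w 21.7 q [0.13 0.3  2.21 0.   0.64 1.84]
```

Emit:
play_rows:
  increments: "0 0.006 -0.0008 0 0;0 0.006 -0.0008 0 0;0 0.006 -0.0008 0 0;0 0.005 -0.0007 0 0;0 0.005 -0.0007 0 0;0 0.005 -0.0007 0 0;0 0.005 -0.0007 0 0;0 0.004 -0.0005 0 0;0 0.003 -0.0004 0 0"

```text
t: 23.65
ee_pos: [430.2, 58.1, 104.4]
orientation: [3.135, -0.208, -0.001]
ft_force: [-5.6, 1.0, 2.7]
width: 20.4
```

Run:
```python
from s import *
st()
```

```text
t 23.65 tcp [430.2  58.1 104.4] jaw -97.61 F [-5.56  1.02  2.65] M [ 0.29  1.41 -0.01] w 20.4 q [0.11 0.35 2.12 0.   0.67 1.81]
```

Emit:
play_rows:
  increments: "0 0 0 0 0;0 -0.008 0.001 0 0;0 0 0 0.04 0;0 0 0 0.045 0;0 0 0 0 0"

```text
t: 24.15
ee_pos: [425.8, 59.6, 194.2]
orientation: [-3.133, 0.208, -0.018]
ft_force: [0.4, 0.8, -0.8]
width: 20.7
```

Run:
```python
from tilt import *
st(); o=ctrl.get_obs(); t=o["ee_pos"]; q=tilt(t)
for z in range(-90,0,10):
    s=q[(q[:,2]-t[2]>z)&(q[:,2]-t[2]<z+10)]
    if len(s): print(z,len(s),"x",np.percentile(s[:,0]-t[0],[2,20,50]).round(1),"y",(s[:,1]-t[1]).min().round(1),(s[:,1]-t[1]).max().round(1))
```

```text
t 24.15 tcp [425.8  59.6 194.2] jaw -97.59 F [ 0.39  0.78 -0.85] M [0.05 0.12 0.04] w 20.7 q [ 0.11  0.17  2.07 -0.    0.88  1.81]
n 402 tilt deg 3.8 dx,dy,s_at_tcp [ 3.2  0.9 74.9] rms 2.42 zmin 128.5
-70 20 x [-17.6 -15.9 -11.6] y -23.9 5.7
-60 57 x [-19.2 -17.2 -13.3] y -24.4 18.8
-50 68 x [-21.5 -17.3 -14.2] y -24.8 19.6
-40 67 x [-22.  -18.4 -15.6] y -23.9 17.1
-30 83 x [-22.  -17.7 -13.7] y -26.0 23.9
-20 91 x [-15.5 -10.5  -4. ] y -20.8 18.4
-10 16 x [-9.2 -7.3 -5. ] y -11.3 7.3
```

Emit:
play_rows:
  increments: "0 0.02 -0.003 0 0;0 0.03 -0.004 0 0;0 0.02 -0.003 0 0;0 0.006 -0.0006 0 0;0 0 0 -0.03 0;0 0 0 -0.03 0;0 0 0 0 0;0 0 0 0 0"

```text
t: 25.0
ee_pos: [496.8, 48.6, 128.9]
orientation: [3.134, -0.208, -0.004]
ft_force: [-0.3, -0.1, -1.0]
width: 20.5
```

Run:
```python
from s import *
st()
```

```text
t 25.0 tcp [496.8  48.6 128.9] jaw -97.6 F [-0.32 -0.06 -1.04] M [ 0.05  0.16 -0.02] w 20.5 q [0.07 0.38 1.97 0.   0.79 1.78]
```

Emit:
play_rows:
  increments: "0 0.003 0 0 0;0 0 0 -0.02 0;0 0 0 -0.015 0;0 0 0 -0.01 0;0 0 0 -0.005 0;0 0 0 0 0;0 0 0 0 0"

```text
t: 25.7
ee_pos: [501.6, 48.6, 80.1]
orientation: [-3.135, 0.208, -0.002]
ft_force: [0.6, -0.7, -1.0]
width: 20.6
```

Run:
```python
from s import *
st()
```

```text
t 25.7 tcp [501.6  48.6  80.1] jaw -97.6 F [ 0.57 -0.72 -1.02] M [ 0.02  0.15 -0.01] w 20.6 q [ 0.07  0.47  1.98 -0.    0.69  1.78]
```

Emit:
play_rows:
  increments: "0 0 0 -0.003 0;0 0 0 -0.002 0;0 0 0 0 0"

```text
t: 26.0
ee_pos: [501.0, 48.5, 74.4]
orientation: [3.135, -0.208, -0.0]
ft_force: [-0.3, -0.5, -0.1]
width: 20.2
```

Run:
```python
from s import *
st()
```

```text
t 26.0 tcp [501.   48.5  74.4] jaw -97.6 F [-0.29 -0.52 -0.05] M [-0.04  0.17 -0.03] w 20.2 q [0.07 0.48 1.99 0.   0.67 1.78]
```

Emit:
play_rows:
  increments: "0 0 0 -0.002 0;0 0 0 0 0"

```text
t: 26.2
ee_pos: [501.0, 48.5, 72.3]
orientation: [3.135, -0.208, -0.0]
ft_force: [0.0, 0.4, -0.4]
width: 20.5
```

Run:
```python
from s import *
st()
```

```text
t 26.2 tcp [501.   48.5  72.3] jaw -97.6 F [ 0.01  0.39 -0.36] M [0.04 0.16 0.03] w 20.5 q [0.07 0.49 1.99 0.   0.67 1.78]
```

Emit:
play_rows:
  increments: "0 0 0 -0.002 0;0 0 0 0 0"

```text
t: 26.4
ee_pos: [502.4, 48.6, 71.3]
orientation: [-3.134, 0.208, -0.004]
ft_force: [0.7, -0.0, 7.1]
width: 20.2
```

Run:
```python
from s import *
st()
```

```text
t 26.4 tcp [502.4  48.6  71.3] jaw -97.6 F [ 0.68 -0.01  7.06] M [-0.01  0.21  0.  ] w 20.2 q [ 0.07  0.49  1.98 -0.    0.67  1.78]
```

Emit:
play_rows:
  increments: "0 0 0 0.001 0;0.31 0 0 0 0;0.31 0 0 0 0;0.31 0 0 0 0;0.31 0 0 0.015 0;0.31 0 0 0.02 0;0.31 0 0 0.03 0;0.5 -0.002 -0.035 0.03 0;0.5 -0.002 -0.042 0 0.6;0.5 -0.002 -0.042 0 0;0.5 -0.002 -0.042 0 0;0.5 -0.002 -0.042 0 0;0.5 -0.002 -0.042 0 0;0.5 -0.002 -0.042 0 0;0.5 -0.002 -0.042 0 0;0.5 -0.002 -0.042 0 0;0.5 0 -0.006 0 0;0.5 0 0 -0.03 0;0.5 0 0 0 0;0.5 0 0 0 0"

```text
t: 28.4
ee_pos: [482.4, -327.3, 135.9]
orientation: [-3.134, 0.191, 0.004]
ft_force: [0.4, 0.3, 0.2]
width: 43.8
```

Run:
```python
from s import *
st()
```

```text
t 28.4 tcp [ 482.4 -327.3  135.9] jaw -96.97 F [0.41 0.3  0.22] M [ 0.    0.15 -0.06] w 43.8 q [-0.62  0.48  1.78  0.    0.89  1.08]
```

Emit:
play_rows:
  increments: "0.5 0 -0.0015 -0.03 0;0.5 0 0 -0.015 0;0.5 0 0 -0.008 0;0.5 0 0 0 0;0.5 0 0 0 0"

```text
t: 28.9
ee_pos: [483.5, -330.0, 84.1]
orientation: [3.135, -0.191, 0.001]
ft_force: [0.2, 1.0, -0.7]
width: 43.8
```

Run:
```python
from s import *
st()
```

```text
t 28.9 tcp [ 483.5 -330.    84.1] jaw -96.98 F [ 0.16  1.03 -0.67] M [-0.03  0.14  0.03] w 43.8 q [-0.62  0.55  1.8  -0.    0.79  1.07]
```

Close (nudge down 1, back 1), draw along the axis, lift.

Emit:
play_rows:
  increments: "0 -0.001 0.001 -0.0015 0;0 0 0 0 0;0 0 0 0 0;0 0 0 0 0;0 0 0 0 0;0 0 0 0 0;0 -0.0057 0.0007 0.0082 0;0 -0.0057 0.0007 0.0082 0;0 -0.0057 0.0007 0.0082 0;0 -0.0057 0.0007 0.0082 0;0 -0.0057 0.0007 0.0082 0;0 -0.0057 0.0007 0.0082 0;0 -0.0057 0.0007 0.0082 0;0 0 0 0.03 0;0 0 0 0.04 0;0 0 0 0 0"

```text
t: 30.5
ee_pos: [444.4, -326.1, 214.7]
orientation: [3.131, -0.192, 0.012]
ft_force: [1.7, 0.2, -1.4]
width: 21.2
```

Run:
```python
from tilt import *
st(); o=ctrl.get_obs(); q=tilt(o["ee_pos"])
```

```text
t 30.5 tcp [ 444.4 -326.1  214.7] jaw -97.01 F [ 1.73  0.16 -1.38] M [ 0.01  0.14 -0.06] w 21.2 q [-0.65  0.32  1.81 -0.    1.    1.04]
n 413 tilt deg 30.8 dx,dy,s_at_tcp [ 5.1 -3.  74. ] rms 2.3 zmin 149.5
```

Emit:
play_rows:
  increments: "0 -0.005 0.0454 0 -0.6;0 -0.005 0.0454 0 0;0 -0.005 0.0454 0 0;0 -0.005 0.0454 0 0;0 -0.005 0.0454 0 0;0 -0.005 0.0454 0 0;0 -0.005 0.0454 0 0;0 -0.005 0.0454 0 0;0 -0.005 0.0454 0 0;0 -0.005 0.0454 0 0;0 0 0 -0.035 0;0 0 0 -0.035 0;0 0 0 -0.035 0;0 0 0 0 0;0 0 0 0 0"

```text
t: 32.05
ee_pos: [391.2, 129.6, 104.0]
orientation: [3.134, -0.208, -0.005]
ft_force: [0.4, 0.9, -1.3]
width: 20.2
```

Run:
```python
from s import *
st()
```

```text
t 32.05 tcp [391.2 129.6 104. ] jaw -97.6 F [ 0.41  0.86 -1.3 ] M [0.01 0.12 0.07] w 20.2 q [ 0.29  0.33  2.16 -0.    0.66  1.99]
```

Emit:
play_rows:
  increments: "0 0.006 -0.0009 0 0;0 0.006 -0.0009 0 0;0 0.006 -0.0009 0 0;0 0.006 -0.0009 0 0;0 0.005 -0.0007 0 0;0 0.005 -0.0007 0 0;0 0.005 -0.0007 0 0;0 0.004 -0.0005 0 0;0 0.003 -0.0004 0 0"

```text
t: 32.95
ee_pos: [438.3, 123.3, 104.3]
orientation: [3.135, -0.208, -0.001]
ft_force: [-6.7, 1.7, 1.9]
width: 18.4
```

Run:
```python
from s import *
st()
```

```text
t 32.95 tcp [438.3 123.3 104.3] jaw -97.61 F [-6.71  1.73  1.89] M [0.37 1.55 0.01] w 18.4 q [0.25 0.37 2.08 0.   0.69 1.95]
```

Emit:
play_rows:
  increments: "0 0 0 0 0;0 -0.008 0.001 0 0;0 0 0 0.04 0;0 0 0 0.045 0;0 0 0 0 0"

```text
t: 33.45
ee_pos: [433.7, 125.3, 194.2]
orientation: [-3.131, 0.208, -0.017]
ft_force: [2.0, 0.6, -1.4]
width: 18.7
```

Run:
```python
from tilt import *
st(); o=ctrl.get_obs(); t=o["ee_pos"]; q=tilt(t)
for z in range(-90,0,10):
    s=q[(q[:,2]-t[2]>z)&(q[:,2]-t[2]<z+10)]
    if len(s): print(z,len(s),"x",np.percentile(s[:,0]-t[0],[2,20,50]).round(1),"y",(s[:,1]-t[1]).min().round(1),(s[:,1]-t[1]).max().round(1))
```

```text
t 33.45 tcp [433.7 125.3 194.2] jaw -97.58 F [ 1.97  0.57 -1.44] M [ 0.04  0.12 -0.06] w 18.7 q [ 0.26  0.2   2.03 -0.    0.9   1.96]
n 224 tilt deg -7.3 dx,dy,s_at_tcp [ 9.9  0.3 76.2] rms 2.63 zmin 140.6
-60 3 x [ 6.5  8.1 10.7] y -23.3 -22.4
-50 10 x [-4.2  0.3  2.4] y -25.0 -21.6
-40 42 x [-20.2 -17.5  -9.2] y -25.6 7.9
-30 82 x [-20.5 -16.7 -11.1] y -25.1 19.9
-20 76 x [-17.1  -8.1  -3.6] y -20.4 18.9
-10 11 x [-7.6 -6.3 -3.5] y -11.2 3.3
```

Emit:
play_rows:
  increments: "0 0.02 -0.003 0 0;0 0.03 -0.005 0 0;0 0.02 -0.004 0 0;0 0.009 -0.001 0 0;0 0 0 -0.03 0;0 0 0 -0.03 0;0 0 0 0 0;0 0 0 0 0"

```text
t: 34.3
ee_pos: [508.1, 111.3, 128.8]
orientation: [3.134, -0.208, -0.004]
ft_force: [0.7, -0.3, -1.6]
width: 18.7
```

Run:
```python
from s import *
st()
```

```text
t 34.3 tcp [508.1 111.3 128.8] jaw -97.59 F [ 0.71 -0.25 -1.64] M [ 0.04  0.17 -0.04] w 18.7 q [ 0.19  0.41  1.92 -0.    0.81  1.9 ]
```

Emit:
play_rows:
  increments: "0 0 0.001 0 0;0 0 0 -0.02 0;0 0 0 -0.015 0;0 0 0 -0.01 0;0 0 0 -0.005 0;0 0 0 -0.002 0;0 0 0 0 0"

```text
t: 35.0
ee_pos: [509.5, 112.4, 77.8]
orientation: [-3.135, 0.208, -0.001]
ft_force: [0.1, -0.4, -0.5]
width: 18.4
```

Run:
```python
from s import *
st()
```

```text
t 35.0 tcp [509.5 112.4  77.8] jaw -97.6 F [ 0.11 -0.42 -0.48] M [-0.02  0.19  0.06] w 18.4 q [ 0.19  0.5   1.94 -0.    0.7   1.9 ]
```

Emit:
play_rows:
  increments: "0 0 0 -0.003 0;0 0 0 0 0"

```text
t: 35.2
ee_pos: [509.3, 112.3, 74.5]
orientation: [-3.135, 0.208, -0.0]
ft_force: [-0.4, -0.3, -1.9]
width: 18.4
```

Run:
```python
from s import *
st()
```

```text
t 35.2 tcp [509.3 112.3  74.5] jaw -97.6 F [-0.4  -0.26 -1.91] M [ 0.02  0.14 -0.05] w 18.4 q [ 0.19  0.5   1.95 -0.    0.69  1.9 ]
```

Emit:
play_rows:
  increments: "0 0 0 -0.002 0;0 0 0 0 0"

```text
t: 35.4
ee_pos: [509.3, 112.3, 72.4]
orientation: [-3.135, 0.208, -0.001]
ft_force: [-0.3, -0.4, -1.6]
width: 18.9
```

Run:
```python
from s import *
st()
```

```text
t 35.4 tcp [509.3 112.3  72.4] jaw -97.6 F [-0.29 -0.42 -1.63] M [-0.04  0.14 -0.01] w 18.9 q [0.19 0.5  1.95 0.   0.69 1.9 ]
```

Emit:
play_rows:
  increments: "0 0 0 -0.002 0;0 0 0 0 0"

```text
t: 35.6
ee_pos: [511.0, 112.6, 71.8]
orientation: [-3.134, 0.208, -0.005]
ft_force: [-0.5, 0.0, 11.5]
width: 18.5
```

Run:
```python
from s import *
st()
```

```text
t 35.6 tcp [511.  112.6  71.8] jaw -97.59 F [-0.47  0.02 11.51] M [-0.17  0.32 -0.03] w 18.5 q [ 0.19  0.51  1.95 -0.    0.69  1.9 ]
```

Contact with the floor. Release, rise, and clear the view.

Emit:
play_rows:
  increments: "0 0 0 0.001 0;0.31 0 0 0 0;0.31 0 0 0 0;0.31 0 0 0 0;0.31 0 0 0.015 0;0.31 0 0 0.02 0;0.31 0 0 0.04 0;0.31 0 0 0.05 0;0.31 -0.03 0 0.03 0;0.31 -0.03 -0.04 0 0;0.31 0 -0.05 0 0;0.31 0 -0.05 0 0;0.31 0 -0.05 0 0;0.31 0 -0.05 0 0;0.31 0 -0.05 0 0;0.31 0 -0.05 0 0;0.31 0 0 0 0;0.31 0 0 0 0;0.31 0 0 0 0"

```text
t: 37.5
ee_pos: [448.6, -226.7, 225.9]
orientation: [-3.134, 0.208, 0.002]
ft_force: [1.2, 0.3, 0.0]
width: 27.4
```

Run:
```python
from s import *
st()
img,P,d=cloud("top"); X,Y,Z=np.moveaxis(P,-1,0)
save("t9.png",cv2.resize(img[130:250,160:480],(0,0),fx=2.5,fy=2.5,interpolation=cv2.INTER_CUBIC))
for i,c in enumerate([(496.6,-14.7),(505,48.7),(513.4,112.1)]):
    m=(np.hypot(X-c[0],Y-c[1])<27)&(Z>70)&(Z<95); p=P[m]; print(i,c,len(p),p.mean(0).round(1),"max z",p[:,2].max().round(1))
m=(X>440)&(X<560)&(Y>150)&(Y<380)
print("lid area z>15:",np.median(P[m&(Z>22)],0).round(1),(m&(Z>22)).sum())
a=np.load("/tmp/top.npz"); D=np.abs(img.astype(int)-a["img"]).sum(-1)
for n,(u0,u1,v0,v1) in dict(tape=(175,210,208,242),wax=(362,388,218,240),pencil=(300,348,224,240)).items(): print(n,"changed px frac",(D[v0:v1,u0:u1]>60).mean().round(3))
```

```text
t 37.5 tcp [ 448.6 -226.7  225.9] jaw -97.58 F [1.2  0.29 0.03] M [-0.    0.14  0.04] w 27.4 q [-0.49  0.24  1.89  0.    1.01  1.21]
0 (496.6, -14.7) 42 [500.4 -14.3  83.4] max z 91.9
1 (505, 48.7) 45 [504.3  51.9  82.6] max z 93.4
2 (513.4, 112.1) 46 [512.7 113.7  82.9] max z 93.4
lid area z>15: [ 510.9  265.2 1161.1] 17133
tape changed px frac 0.0
wax changed px frac 0.0
pencil changed px frac 0.0
```

View pics/t9.png

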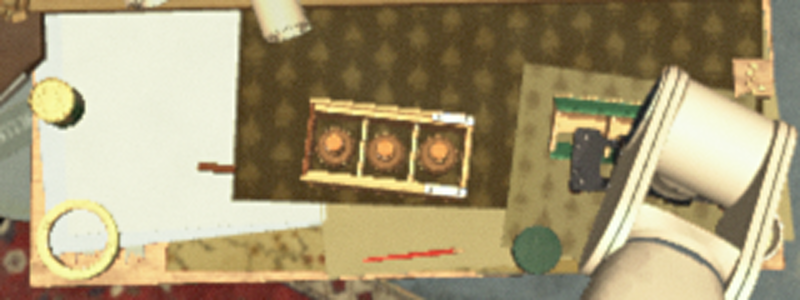

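Run:
```python
from s import *
img,P,d=cloud("top"); X,Y,Z=np.moveaxis(P,-1,0)
h=cv2.cvtColor(img,cv2.COLOR_RGB2GRAY); v,u=np.mgrid[0:400,0:640]
m=(u>236)&(u<256)&(v>192)&(v<202)&(h<90)
p=P[m]; print(len(p),p.mean(0).round(1),p[:,2].std().round(1),np.ptp(p,axis=0).round(1))
# tilt along handle
print(np.polyfit(p[:,1],p[:,2],1), np.polyfit(p[:,1],p[:,0],1))
st(); ctrl.close_job()
```

```text
24 [492.6 243.7  21.7] 6.2 [26.1 24.8 21. ]
[   0.70418659 -149.94232025] [-1.77799472e-01  5.35895430e+02]
t 37.6 tcp [ 449.  -226.3  226.2] jaw -97.5 F [-1.12  0.1  -0.04] M [ 0.05  0.11 -0.  ] w 27.1 q [-0.49  0.24  1.89  0.    1.01  1.21]
the job is handed in; nothing more can be done
```

The lid is off and lying on the table handle up, and the three bottles stand one in each cell with the gripper clear. I handed the job in at t = 37.6 s.

**How it went:**
- **Lid:** I lifted the lid by its handle, slid it out of the strips and laid it down past the box's +y end.
- **Bottles:** The bottles did not swing upright by themselves in the grip. I turned each one upright by pressing it gently (about 3–7 N) against the outside of the box's -x wall. I then lowered it until it touched the floor and let go.

**Last checks from the top camera:**
- **Bottle positions:** the corks are about 4, 3 and 2 mm from the cell middles, against a limit of 18 mm. The cork tops' average measured heights are 83 mm; a bottle standing on the floor puts its cork top at 86 mm. No tilt was measured after release; the bottles look upright in the picture.
- **Bystanders:** the image areas around the tape, wax tin and pencil show no change from the start.

**Uncertain or off:**
- **Lid flatness:** I could not confirm this by camera. The visible table surface reads 6–22 mm above z = 0 and hides the lid board. My last measurement of the handle (z 21.7 ± 6 mm, slope 0.7) included pixels of the dark mat, so it says nothing either way. The evidence for a flat lid is that it was lowered to the TCP height it had been gripped at above its underside, that the load came partly off the wrist at touchdown, and that the handle is in view where I put it.
- **First bottle:** I pressed it to the cell floor with about 35 N before releasing, because I ran a step too far. It did not appear to touch a divider, and it stands properly in the later images.

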